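Move the row of goods to the display rack in reverse order

ROBOT

A 7-joint arm with a two-finger parallel gripper is mounted at the origin on a cart in front of the work surface, level with it; the furniture and walls round the work are solid. World frame = base frame: x ahead of the robot, y to its left, z up, the work surface at z = 0. Lengths are in m, angles in rad, forces in N, time in s.
With the tool pointing down it reaches from about 0.4 to 0.75 m from the base axis. Payload 19.5 kg.
Tool frame: the origin (TCP) lies at the very end of the fingers, on their centre line; the grasp point (between the pads) lies 19 mm behind it (hold_point_z is the distance from the TCP to the grasp point, in m); z points along the fingers, y is the line along which they close (so a half turn about z gives the same grasp; the last joint's range is limited). The gripper opens to 85 mm and grips with 20 to 120 N. Pads are 22 mm wide; open, the fingers measure 114 mm over their backs; the gripper's body (76 mm by 85 mm) begins 54 mm behind the grasp point. The pads swing forward as they close: fully open they stand 13 mm farther back than shut.
Start: joints at [-1.153, 0.707, -0.028, 1.485, 0.022, 0.951, -0.075], TCP at [0.255, 0.515, 0.231] pointing down, gripper open.
Joint ranges: [-2.71, 2.71], [-0.32, 2.16], [-1.57, 1.52], [0, 2.45], [-1.46, 4.6], [0, 2.02], [-2.83, 2.83]. Speed limits (rad/s): [1.89, 1.89, 2.57, 2.57, 3.01, 3.01, 3.01].

INTERFACE

Orientations are given as [roll, pitch, yaw] about the fixed x, y, z axes, in that order (R = Rz(yaw) Ry(pitch) Rx(roll)).
In Python, from plant import * gives the robot as it stands. The module is installed in compiled form; this text tells all that it offers.
- The arm moves only by the tool servo_tool, never from a script. Its argument "series" is a list of rows, each a list of 7 numbers: the opening, from 0 (shut) to 1 (fully open), then the shift along the tool's x, y, z in mm, then the turn, a rotation vector about the tool's x, y, z in rad. In form: [[grip, x, y, z, wx, wy, wz], ...]. A call has 1 to 12 rows; each row is the pose to reach, as a shift and turn from the pose commanded when the call began, along the tool's axes at that moment; what a row does not reach only later rows make up. A row lasts 1/10 s, in which the tool goes at most 50 mm and 8.59 degrees, less where a joint would pass 70% of its speed; a pose out of reach is approached as far as the arm can. A call with a gripper value outside its range is refused whole. The fingers move at their own pace and stop on an object; the grip force is fixed at half the most. Time passes only in rows, so rows that repeat a pose let the fingers close. It gives the time, the measured TCP pose, the force, the opening and the grip force at its end, in the units of the state.
- state(): the state, without advancing time (a new reading comes with each control period).
- capture(name): name is "scene" or "top"; returns a dict with "color" (420x560x3 uint8, red, green, blue), "depth" (420x560 float32, m along the optical axis (not along the pixel's ray), 0 where there is no reading), "mtx" (3x3 intrinsics, pixels), "view" (4x4, takes a point from world to camera coordinates). Camera axes: x right, y up, looking along -z (the intrinsics and any distortion apply to the point x, -y, -z); pixel columns grow to the right and rows downward; lengths in m; the calibration is good to about 2 mm. A picture is of the moment at which its call begins.
- sign_off(): hands the job in; it is judged then, once.
The state is a dict: "clock": time; "qpos": joint angles; "joint_velocities": joint speeds; "joint_efforts": joint torques, N m; "ee_pos": TCP position; "eef_rot": TCP orientation; "force": force on the tool from outside, world axes, zero at the start; "wrist_torque": the same for the moment, N m; "grip_width": finger opening in m; "gripper_force": force on a finger pad.
Only numpy, scipy, OpenCV 4.12 (cv2) and the standard library are available. Lean on these libraries where they do the work, as an engineer would, in place of code of your own. Each camera call takes 0.05 s, during which the arm holds its last target. There are 200 camera calls.

TASK

Move the row of four goods (dropper bottle, balm tin, ribbon spool, hand stamp) from the dark wooden stock rack with the cork coasters to the fenced display rack, one to each bay, in reverse order: what stands leftmost on the stock rack goes to the rightmost bay, the second from the left to the second bay from the right, and so on. Stand each the same way up as it is now on the bay floor, in the middle of its bay, and leave them all released and still.

Things in the scene. Friction and masses are not known exactly. Their poses are not given: they have to be found in the camera images.
- stock_rack: The rack to be emptied: a plain dark-wood board 110 (x) x 328 (y) x 12 mm with four square cork coasters in a row and no fences, fixed to the counter. Origin: centre of its underside; y runs along the row to the left as seen from the robot, x away from the robot. Coaster centres at y = +120, +40, -40, -120 mm, x = 0; one thing stands on each, within 6 mm of its centre. It may lie on either side of the display rack.
- display_rack: The rack to be filled: a pale wooden board 110 (x) x 328 (y) x 12 mm, fixed to the counter, divided by five low fences along x (4 mm thick, 96 mm long, rising 12 mm above the board) into four bays in a row, open to the front and back. Origin: centre of its underside; y runs along the row to the left as seen from the robot, x away from the robot. Bay centres at y = +120, +40, -40, -120 mm, x = 0, z = 12 mm (the bay floor); 76 mm clear between fences.
- bottle: Small amber dropper bottle with a black dropper cap, upright, 102 mm tall: round body 33 mm across up to 68 mm, cap collar 23 mm across from 62 to 77 mm, rubber bulb 13 mm across above. 70 g. Origin: centre of its underside; z up along it.
- tin: Flat round white screw-lid balm tin, 50 mm across, 21 mm tall, 28 g. Origin: centre of its underside; z up along it.
- spool: Ribbon spool lying flat with its hole upward: two round wooden flanges 59 mm across with ribbon wound between, 26 mm tall, 40 g. Origin: centre of its underside; z up along it.
- stamp: Wooden hand stamp standing on its block: block 32 (x) x 45 (y) x 22 mm, and above it a round turned knob about 24 mm across up to 62 mm. 50 g. Origin: centre of its underside; z up along it.
- bottle_coaster: Thin square cork coaster, 72 x 72 x 5 mm, fixed on the stock rack, the one under the bottle at the start (it stays and marks where the bottle stood). Origin: centre of its underside; its top is 5 mm higher.
- tin_coaster: Thin square cork coaster, 72 x 72 x 5 mm, fixed on the stock rack, the one under the tin at the start (it stays and marks where the tin stood). Origin: centre of its underside; its top is 5 mm higher.
- spool_coaster: Thin square cork coaster, 72 x 72 x 5 mm, fixed on the stock rack, the one under the spool at the start (it stays and marks where the spool stood). Origin: centre of its underside; its top is 5 mm higher.
- stamp_coaster: Thin square cork coaster, 72 x 72 x 5 mm, fixed on the stock rack, the one under the stamp at the start (it stays and marks where the stamp stood). Origin: centre of its underside; its top is 5 mm higher.
Mind the look-alikes: they are no part of the job. Leave any blue, pink or yellow look-alike of the spool alone.

How it is judged:
At the end, for the whole second after the job is handed in: Each thing stands in the display-rack bay that mirrors its place on the stock rack (its coaster marks it): within 12 mm of the bay centre along the row, 15 mm across it, underside within 5 mm of the bay floor, upright within 0.12 rad, at rest under 0.02 m/s (((y of bottle_coaster in the frame of stock_rack between 0.09 and 0.15 m and y of bottle in the frame of display_rack between -0.132 and -0.108 m) or (y of bottle_coaster in the frame of stock_rack between 0.01 and 0.07 m and y of bottle in the frame of display_rack between -0.052 and -0.028 m) or (y of bottle_coaster in the frame of stock_rack between -0.07 and -0.01 m and y of bottle in the frame of display_rack between 0.028 and 0.052 m) or (y of bottle_coaster in the frame of stock_rack between -0.15 and -0.09 m and y of bottle in the frame of display_rack between 0.108 and 0.132 m)) and x of bottle in the frame of display_rack between -0.015 and 0.015 m and z of bottle in the frame of display_rack between 0.007 and 0.017 m and angle between each of bottle, tin, spool, stamp's own z axis and vertical below 0.12 rad and linear speed of each of bottle, tin, spool, stamp below 0.02 m/s and ((y of tin_coaster in the frame of stock_rack between 0.09 and 0.15 m and y of tin in the frame of display_rack between -0.132 and -0.108 m) or (y of tin_coaster in the frame of stock_rack between 0.01 and 0.07 m and y of tin in the frame of display_rack between -0.052 and -0.028 m) or (y of tin_coaster in the frame of stock_rack between -0.07 and -0.01 m and y of tin in the frame of display_rack between 0.028 and 0.052 m) or (y of tin_coaster in the frame of stock_rack between -0.15 and -0.09 m and y of tin in the frame of display_rack between 0.108 and 0.132 m)) and x of tin in the frame of display_rack between -0.015 and 0.015 m and z of tin in the frame of display_rack between 0.007 and 0.017 m and ((y of spool_coaster in the frame of stock_rack between 0.09 and 0.15 m and y of spool in the frame of display_rack between -0.132 and -0.108 m) or (y of spool_coaster in the frame of stock_rack between 0.01 and 0.07 m and y of spool in the frame of display_rack between -0.052 and -0.028 m) or (y of spool_coaster in the frame of stock_rack between -0.07 and -0.01 m and y of spool in the frame of display_rack between 0.028 and 0.052 m) or (y of spool_coaster in the frame of stock_rack between -0.15 and -0.09 m and y of spool in the frame of display_rack between 0.108 and 0.132 m)) and x of spool in the frame of display_rack between -0.015 and 0.015 m and z of spool in the frame of display_rack between 0.007 and 0.017 m and ((y of stamp_coaster in the frame of stock_rack between 0.09 and 0.15 m and y of stamp in the frame of display_rack between -0.132 and -0.108 m) or (y of stamp_coaster in the frame of stock_rack between 0.01 and 0.07 m and y of stamp in the frame of display_rack between -0.052 and -0.028 m) or (y of stamp_coaster in the frame of stock_rack between -0.07 and -0.01 m and y of stamp in the frame of display_rack between 0.028 and 0.052 m) or (y of stamp_coaster in the frame of stock_rack between -0.15 and -0.09 m and y of stamp in the frame of display_rack between 0.108 and 0.132 m)) and x of stamp in the frame of display_rack between -0.015 and 0.015 m and z of stamp in the frame of display_rack between 0.007 and 0.017 m); the robot touches nothing.
It also fails if it takes over 120 s, if anything falls off the work surface, if the arm or the gripper's body presses on something with over 40 N, if the wrist force passes 120 N, or if a joint passes its speed limit or range.

## Working session

There is one attempt and no reset: what is moved stays moved. The work goes in short steps, Python scripts to look and compute and a tool call to move; the robot and the scene stay as the last step left them, time stands still between calls to the robot, and variables do not carry over. Pictures are saved under pics/ and viewed, at most 14 in all, crops included, and the job is handed in when it is done.

Besides the shell and the picture viewer there is one more tool, called in YAML: its name, and indented under it one key for each argument. servo_tool: Moves the arm, as the interface text tells. Its arguments: {"type":"object","properties":{"series":{"type":"array","items":{"type":"array","items":{"type":"number"}}}},"required":["series"]}

```bash
mkdir -p pics; cat > h.py <<'E'
from plant import *
import numpy as np, cv2
def save(n,c): cv2.imwrite(f'pics/{n}.png',c[:,:,::-1])
def ray(c,u,v,z):
    K=c['mtx'];V=c['view'];R=V[:3,:3];t=V[:3,3]
    d=np.linalg.inv(K)@[u,v,1]; d=R.T@(d*[1,-1,-1]); o=-R.T@t
    return o+d*(z-o[2])/d[2]
def cloud(c):
    K=c['mtx'];V=c['view'];R=V[:3,:3];t=V[:3,3];h,w=c['depth'].shape
    u,v=np.meshgrid(np.arange(w),np.arange(h));D=c['depth']
    p=np.stack([(u-K[0,2])/K[0,0]*D,-(v-K[1,2])/K[1,1]*D,-D],-1)
    return (p-t)@R
def proj(c,p):
    q=c['view'][:3,:3]@np.array(p)+c['view'][:3,3];q=c['mtx']@(q*[1,-1,-1]);return q[:2]/q[2]
E
python3 - <<'E'
from h import *
for n in('scene','top'):
    c=capture(n);save(n+'0',c['color']);V=c['view'];print(n,c['mtx'].round(1).tolist(),(-V[:3,:3].T@V[:3,3]).round(3),V[:3,:3].round(3).tolist())
s=state();print({k:np.round(v,3).tolist() for k,v in s.items()})
E
```

```text
scene [[439.7, 0.0, 273.7], [0.0, 439.7, 207.2], [0.0, 0.0, 1.0]] [-0.148 -0.647  0.829] [[0.753, -0.657, -0.024], [0.43, 0.465, 0.774], [-0.498, -0.594, 0.632]]
top [[519.7, 0.0, 284.6], [0.0, 519.7, 206.6], [0.0, 0.0, 1.0]] [-0.044  0.161  1.536] [[-0.117, -0.993, -0.007], [0.933, -0.112, 0.343], [-0.341, 0.033, 0.939]]
{'clock': 0.1, 'qpos': [-1.153, 0.707, -0.028, 1.485, 0.022, 0.951, -0.076], 'joint_velocities': [0.001, -0.002, 0.001, -0.004, 0.0, 0.0, 0.0], 'joint_efforts': [0.0, -88.429, 1.236, -23.645, 0.017, 0.005, 0.0], 'ee_pos': [0.255, 0.515, 0.231], 'eef_rot': [-3.141, 0.0, 2.682], 'force': [0.386, 0.043, 0.065], 'wrist_torque': [0.021, -0.039, -0.002], 'gripper_force': 0.0, 'grip_width': 0.085}
```

View pics/scene0.png

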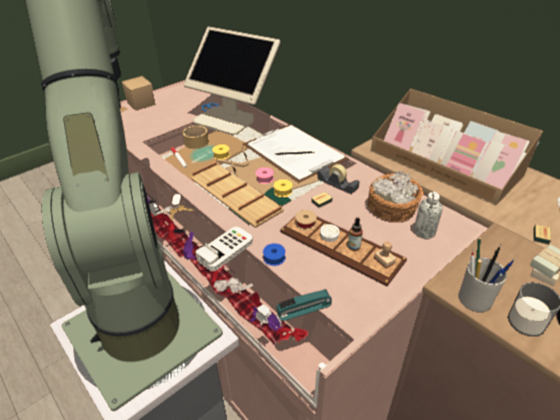

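View pics/top0.png

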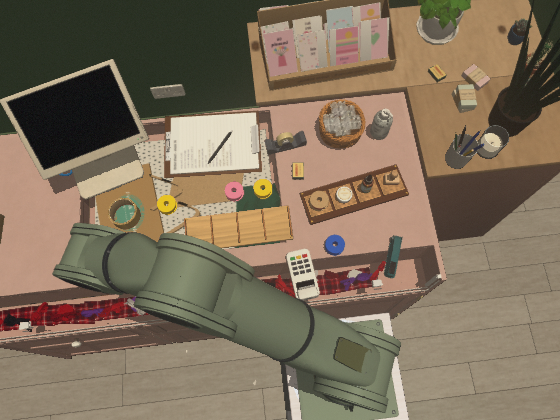

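The scene view shows the stock rack at about (343,247), carrying the spool (305,218), tin (330,232), bottle (355,236) and stamp (385,257). The display rack is at about (238,190).

Spool candidates in the top view:
- On the stock rack (318,200)
- Blue (335,244)
- Pink (234,190)
- Yellow (263,188)
- Yellow (166,203)

By the description it is the one on the cork coaster at (318,200). I'll check that in a crop.

```bash
python3 - <<'E'
from h import *
c=capture('top');a=c['color'][150:260,170:420];save('crop',cv2.resize(a,None,fx=3.2,fy=3.2,interpolation=cv2.INTER_CUBIC))
for n,u,v,z in [('spool',318,200,.043),('tin',343,195,.038),('bottle',366,184,.1),('stamp',392,178,.079),('disp',240,227,.012)]: print(n,ray(c,u,v,z).round(3))
P=cloud(c)
hsv=cv2.cvtColor(c['color'],cv2.COLOR_RGB2HSV)
for n,(u0,v0,u1,v1) in dict(stock=(295,160,415,228),disp=(178,200,300,252)).items():
    Q=P[v0:v1,u0:u1].reshape(-1,3);print(n,[np.percentile(Q[:,2],q).round(4) for q in(5,25,50,75,90,99)], hsv[v0:v1,u0:u1][::12,::12].tolist() if 0 else '')
for n,u,v in [('pale',212,235),('pale2',270,222),('dark',330,212),('counter',300,230),('counter2',420,200)]: print(n,hsv[v,u],P[v,u].round(4))
E
```

```text
spool [0.507 0.004 0.043]
tin [ 0.516 -0.076  0.038]
bottle [ 0.52 -0.14  0.1 ]
stamp [ 0.538 -0.226  0.079]
disp [0.459 0.251 0.012]
stock [np.float64(-0.0036), np.float64(0.0008), np.float64(0.0055), np.float64(0.0161), np.float64(0.0302), np.float64(0.094)] 
disp [np.float64(-0.0739), np.float64(-0.003), np.float64(0.0108), np.float64(0.0156), np.float64(0.0263), np.float64(0.7733)] 
pale [ 13 156 170] [0.4385 0.3365 0.0284]
pale2 [ 17 132 209] [0.4638 0.1575 0.0133]
dark [ 12 131 101] [ 0.4761 -0.0317  0.0077]
counter [ 12  81 190] [0.431  0.0681 0.0009]
counter2 [ 11  80 189] [ 0.4823 -0.3181  0.0066]
```

View pics/crop.png

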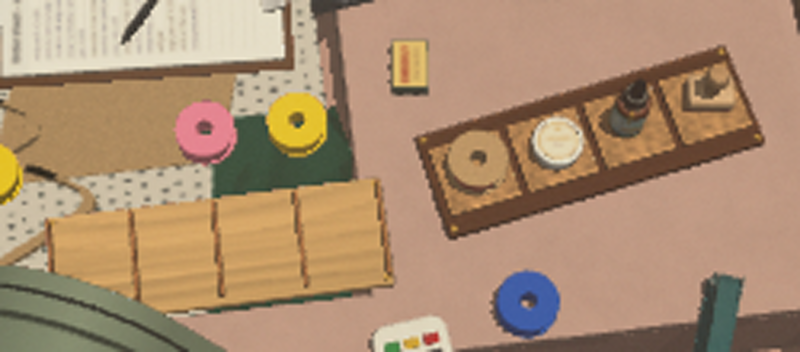

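```bash
python3 - <<'E'
from h import *
c=capture('top');s=capture('scene');save('scenecrop',cv2.resize(s['color'][120:290,170:420],None,fx=3.2,fy=3.2,interpolation=cv2.INTER_CUBIC))
f=lambda L,z:np.array([ray(c,170+x/3.2,150+y/3.2,z) for x,y in L])[:,:2]
S=f([(417,138),(722,48),(763,140),(452,237)],.012);D=f([(48,220),(378,180),(393,286)],.012)
print('S',S.round(3).tolist(),[np.linalg.norm(S[i]-S[(i+1)%4]).round(3) for i in range(4)],S.mean(0).round(4))
print('D',D.round(3).tolist(),[np.linalg.norm(D[i]-D[i+1]).round(3) for i in(0,1)],((D[0]+D[2])/2).round(4))
hsv=cv2.cvtColor(c['color'],cv2.COLOR_RGB2HSV)
# colour masks of look-alikes and tin
for n,lo,hi,z in [('yellow',(22,150,150),(32,255,255),.026),('pink',(160,60,120),(179,255,255),.026),('blue',(105,120,60),(125,255,255),.026)]:
    k,l,st,ce=cv2.connectedComponentsWithStats(cv2.inRange(hsv,lo,hi))
    for i in range(1,k):
        if 150<st[i,4]<700:print(n,ce[i].round(1),st[i,4],ray(c,*ce[i],z)[:2].round(3))
# object tops from depth
P=cloud(c)
for n,(u0,v0,u1,v1),lo in [('spool',(304,186,334,214),.035),('tin',(334,182,356,208),.031),('bottle',(356,170,380,196),.085),('stampknob',(380,165,402,190),.06)]:
    Q=P[v0:v1,u0:u1].reshape(-1,3);Q=Q[Q[:,2]>lo];print(n,len(Q),Q.min(0).round(3),Q.max(0).round(3),((Q.min(0)+Q.max(0))/2).round(3),Q.mean(0).round(3))
E
```

```text
S [[0.548, 0.052], [0.608, -0.264], [0.505, -0.285], [0.442, 0.032]] [np.float64(0.322), np.float64(0.105), np.float64(0.323), np.float64(0.108)] [ 0.526 -0.116]
D [[0.506, 0.418], [0.509, 0.096], [0.4, 0.094]] [np.float64(0.322), np.float64(0.109)] [0.4533 0.2561]
yellow [262.5 187.3] 243 [0.576 0.169]
yellow [166.4 203.2] 255 [0.559 0.47 ]
pink [346.6  59.2] 155 [ 1.015 -0.168]
pink [233.8 190.5] 261 [0.576 0.259]
blue [334.7 243.9] 256 [ 0.367 -0.029]
spool 254 [-0.044 -0.028  0.035] [0.54  0.161 1.536] [0.248 0.066 0.785] [0.501 0.003 0.067]
tin 204 [-0.044 -0.103  0.031] [0.546 0.161 1.536] [0.251 0.029 0.783] [ 0.511 -0.075  0.06 ]
bottle 57 [-0.044 -0.161  0.087] [0.546 0.161 1.536] [ 0.251 -0.     0.811] [ 0.504 -0.133  0.177]
stampknob 53 [-0.044 -0.245  0.061] [0.565 0.161 1.536] [ 0.261 -0.042  0.798] [ 0.541 -0.226  0.103]
```

View pics/scenecrop.png

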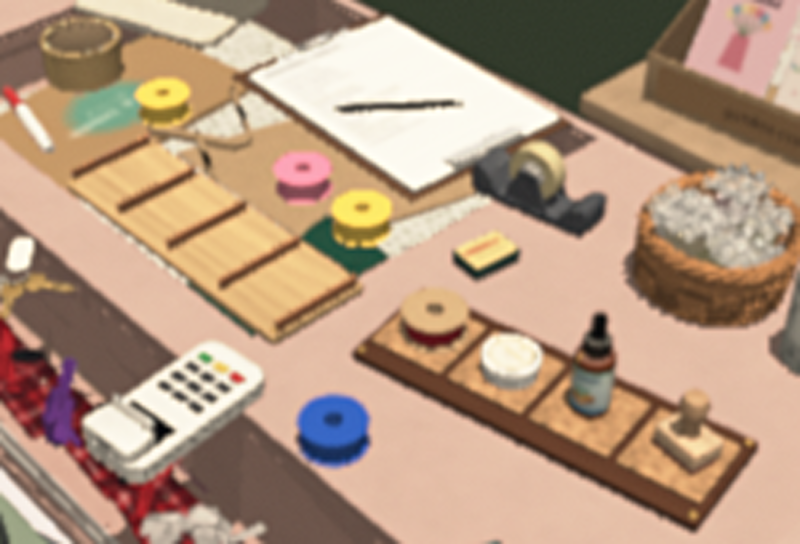

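```bash
python3 - <<'E'
from h import *
G=dict(spool=(.503,.002,.036,.05),tin=(.518,-.077,.031,.05),bulb=(.534,-.155,.098,.13),knob=(.549,-.234,.066,.09),block=(.549,-.234,.032,.046))
for n in('scene','top'):
    c=capture(n);P=cloud(c);ok=c['depth']>0
    for k,(x,y,a,b) in G.items():
        Q=P[ok&(np.hypot(P[...,0]-x,P[...,1]-y)<.042)&(P[...,2]>a)&(P[...,2]<b)]
        if len(Q)<4: print(n,k,len(Q));continue
        (cx,cy),(w,h),an=cv2.minAreaRect(Q[:,:2].astype(np.float32))
        print(n,k,len(Q),'rect',np.round([cx,cy,w,h],3),round(an,1),'mean',Q.mean(0).round(3),'zmed',np.median(Q[:,2]).round(3))
E
```

```text
scene spool 239 rect [0.507 0.001 0.056 0.058] 85.3 mean [ 0.507 -0.     0.043] zmed 0.043
scene tin 223 rect [ 0.517 -0.08   0.05   0.048] 44.0 mean [ 0.516 -0.082  0.038] zmed 0.038
scene bulb 38 rect [ 0.533 -0.152  0.011  0.013] 20.8 mean [ 0.532 -0.153  0.109] zmed 0.11
scene knob 71 rect [ 0.55  -0.237  0.02   0.02 ] 60.2 mean [ 0.549 -0.238  0.075] zmed 0.076
scene block 174 rect [ 0.551 -0.236  0.045  0.035] 81.5 mean [ 0.547 -0.24   0.039] zmed 0.039
top spool 242 rect [ 0.51  -0.     0.056  0.057] 82.9 mean [0.51  0.001 0.043] zmed 0.043
top tin 196 rect [ 0.52  -0.078  0.047  0.05 ] 76.7 mean [ 0.52  -0.079  0.038] zmed 0.038
top bulb 24 rect [ 0.535 -0.15   0.012  0.017] 7.4 mean [ 0.535 -0.149  0.113] zmed 0.112
top knob 48 rect [ 0.553 -0.234  0.022  0.022] 46.6 mean [ 0.553 -0.234  0.076] zmed 0.076
top block 108 rect [ 0.553 -0.235  0.045  0.032] 84.2 mean [ 0.55  -0.233  0.039] zmed 0.039
```

```bash
cat >> h.py <<'E'
from scipy.spatial.transform import Rotation as R
def go(x,y,z,head):
    "head: world angle of the tool's closing line"
    s=state();A=R.from_euler('xyz',s['eef_rot']);B=R.from_euler('xyz',[np.pi,0,head+np.pi/2])
    print('shift',np.round(A.inv().apply(np.array([x,y,z])-s['ee_pos'])*1000,1),'turn',(A.inv()*B).as_rotvec().round(3),'t',round(s['clock'],1))
E
python3 -c "
from h import *
go(.508,0,.2,.19)"
```

```text
shift [-455.3 -349.5   31.3] turn [-0.     0.     0.921] t 0.3
```

servo_tool:
  series:
    - [0.9, -455, -350, 31, 0, 0, 0.92]
    - [0.9, -455, -350, 31, 0, 0, 0.92]
    - [0.9, -455, -350, 31, 0, 0, 0.92]
    - [0.9, -455, -350, 31, 0, 0, 0.92]
    - [0.9, -455, -350, 31, 0, 0, 0.92]
    - [0.9, -455, -350, 31, 0, 0, 0.92]
    - [0.9, -455, -350, 31, 0, 0, 0.92]
    - [0.9, -455, -350, 31, 0, 0, 0.92]
    - [0.9, -455, -350, 31, 0, 0, 0.92]
    - [0.9, -455, -350, 31, 0, 0, 0.92]
    - [0.9, -455, -350, 31, 0, 0, 0.92]
    - [0.9, -455, -350, 31, 0, 0, 0.92]

```text
clock: 1.55
ee_pos: [0.5086, -0.0046, 0.2001]
eef_rot: [3.141, 0.001, 1.758]
force: [-0.8, 1.2, 0.4]
grip_width: 0.0767
gripper_force: 0.0
```

```bash
python3 - <<'E'
from h import *
c=capture('top');a=c['color'][190:260,175:305];save('disp',cv2.resize(a,None,fx=6,fy=6,interpolation=cv2.INTER_CUBIC))
go(.508,0,.023,.19)
E
```

```text
shift [ 7.50e+00 -1.00e-01  1.77e+02] turn [ 0.     0.003 -0.005] t 1.6
```

View pics/disp.png

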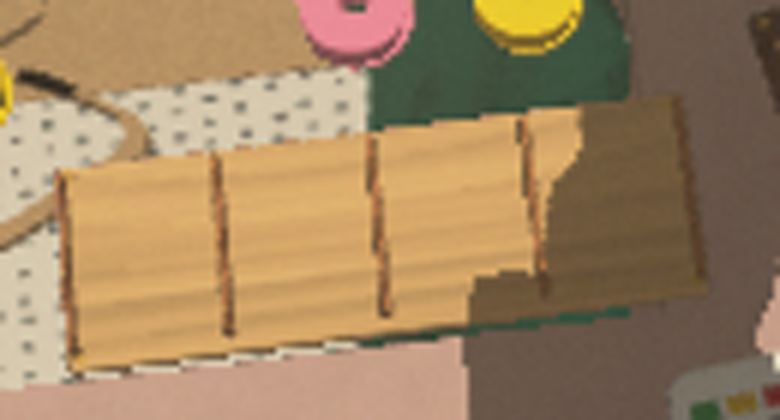

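servo_tool:
  series:
    - [0.9, 0, 0, 0, 0, 0, 0]
    - [0.9, 0, 0, 0, 0, 0, 0]
    - [0.9, 0, 0, 0, 0, 0, 0]

```text
clock: 1.9
ee_pos: [0.5073, 0.0008, 0.2004]
eef_rot: [-3.142, -0.0, 1.763]
force: [-0.2, 1.5, 0.1]
grip_width: 0.0769
gripper_force: 0.0
```

```bash
python3 - <<'E'
from h import *
c=capture('top')
D=np.array([ray(c,175+(x+.5)/6-.5,190+(y+.5)/6-.5,.012) for x,y in [(57,172),(682,97),(706,290),(75,373)]])[:,:2]
print(D.round(4).tolist(),[np.linalg.norm(D[i]-D[(i+1)%4]).round(3) for i in range(4)],D.mean(0).round(4))
v=(D[0]+D[3]-D[1]-D[2]);print('yaw',np.arctan2(-v[0],v[1]))
go(.508,0,.023,.19)
E
```

```text
[[0.5082, 0.4207], [0.5106, 0.0951], [0.4053, 0.0955], [0.3998, 0.4171]] [np.float64(0.326), np.float64(0.105), np.float64(0.322), np.float64(0.108)] [0.456  0.2571]
yaw 0.012233516585307882
shift [ -0.9   0.5 177.4] turn [ 0.    -0.     0.003] t 1.9
```

servo_tool:
  series:
    - [0.9, 0, 0, 50, 0, 0, 0]
    - [0.9, 0, 0, 100, 0, 0, 0]
    - [0.9, 0, 0, 140, 0, 0, 0]
    - [0.9, 0, 0, 165, 0, 0, 0]
    - [0.9, 0, 0, 177, 0, 0, 0]
    - [0.9, 0, 0, 177, 0, 0, 0]
    - [0, 0, 0, 177, 0, 0, 0]
    - [0, 0, 0, 177, 0, 0, 0]
    - [0, 0, 0, 177, 0, 0, 0]
    - [0, 0, 0, 177, 0, 0, 0]
    - [0, 0, 0, 177, 0, 0, 0]
    - [0, 0, 0, 177, 0, 0, 0]

```text
clock: 3.15
ee_pos: [0.5081, -0.0002, 0.0253]
eef_rot: [3.14, 0.0, 1.762]
force: [-4.6, 1.2, 18.4]
grip_width: 0.0538
gripper_force: 59.3
```

servo_tool:
  series:
    - [0, 0, 0, -10, 0, 0, 0]
    - [0, 0, 0, -40, 0, 0, 0]
    - [0, 0, 0, -80, 0, 0, 0]
    - [0, 0, 0, -110, 0, 0, 0]
    - [0, 0, 0, -110, 0, 0, 0]
    - [0, 0, 0, -110, 0, 0, 0]
    - [0, 0, 0, -110, 0, 0, 0]

```text
clock: 3.85
ee_pos: [0.5074, -0.0003, 0.1333]
eef_rot: [-3.141, -0.0, 1.762]
force: [0.2, -0.5, -0.8]
grip_width: 0.0535
gripper_force: 63.0
```

```bash
python3 - <<'E'
from h import *
c=capture('scene');save('lift1',cv2.resize(c['color'][100:300,200:400],None,fx=3,fy=3,interpolation=cv2.INTER_CUBIC))
print(state()['grip_width'],state()['force']);go(.4565,.136,.14,.012)
E
```

```text
0.053825652592414876 [-0.89609035 -0.09071698 -0.45658633]
shift [143.5 -24.   -7. ] turn [-0.001  0.     0.179] t 3.9
```

View pics/lift1.png

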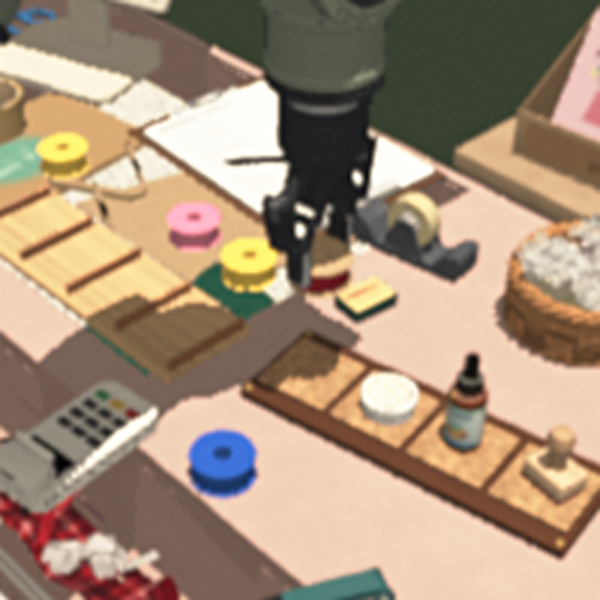

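The spool is held level at (325,265), and its coaster is empty. Next I carry it to the rightmost bay.

servo_tool:
  series:
    - [0, 40, -6, -5, 0, 0, 0.06]
    - [0, 80, -14, -7, 0, 0, 0.12]
    - [0, 120, -20, -7, 0, 0, 0.18]
    - [0, 143.5, -24, -7, 0, 0, 0.18]
    - [0, 143.5, -24, -7, 0, 0, 0.18]
    - [0, 143.5, -24, -7, 0, 0, 0.18]
    - [0, 143.5, -24, -7, 0, 0, 0.18]

```text
clock: 4.6
ee_pos: [0.457, 0.1349, 0.1401]
eef_rot: [-3.141, 0.001, 1.581]
force: [-0.2, -0.4, -0.3]
grip_width: 0.0538
gripper_force: 63.0
```

```bash
python3 - <<'E'
from h import *
s=state();x,y,z=s['ee_pos'];print(s['ee_pos'])
for n in('scene','top'):
    c=capture(n);P=cloud(c);h=cv2.cvtColor(c['color'],cv2.COLOR_RGB2HSV)
    Q=P[(c['depth']>0)&(np.hypot(P[...,0]-x,P[...,1]-y)<.06)&(P[...,2]>.06)&(P[...,2]<z+.01)]
    m=(h[...,1]>110)&((h[...,0]<25)|(h[...,0]>165))
    Q=P[m&(c['depth']>0)&(np.hypot(P[...,0]-x,P[...,1]-y)<.06)&(P[...,2]>.06)&(P[...,2]<z+.08)]
    print(n,len(Q),np.percentile(Q,[2,50,98],axis=0).round(3).tolist() if len(Q) else '')
go(.4565,.136,.0215,.012)
E
```

```text
[0.45702015 0.13493933 0.14005466]
scene 97 [[0.432, 0.108, 0.132], [0.443, 0.116, 0.145], [0.473, 0.133, 0.159]]
top 0 
shift [  1.   -0.5 118.7] turn [-0.     0.    -0.002] t 4.7
```

servo_tool:
  series:
    - [0, 1, 0, 45, 0, 0, 0]
    - [0, 1, 0, 80, 0, 0, 0]
    - [0, 1, 0, 105, 0, 0, 0]
    - [0, 1, 0, 114, 0, 0, 0]
    - [0, 1, 0, 119, 0, 0, 0]
    - [0, 1, 0, 119, 0, 0, 0]
    - [0, 1, 0, 119, 0, 0, 0]

```text
clock: 5.4
ee_pos: [0.4572, 0.1371, 0.0223]
eef_rot: [3.14, -0.0, 1.582]
force: [-0.0, 0.3, -0.1]
grip_width: 0.0539
gripper_force: 63.1
```

servo_tool:
  series:
    - [0, 0, 0, 2, 0, 0, 0]
    - [0, 0, 0, 2, 0, 0, 0]
    - [0.95, 0, 0, 2, 0, 0, 0]
    - [0.95, 0, 0, 2, 0, 0, 0]
    - [0.95, 0, 0, 2, 0, 0, 0]
    - [0.95, 0, 0, 2, 0, 0, 0]
    - [0.95, 0, 0, -10, 0, 0, 0]
    - [0.95, 0, 0, -50, 0, 0, 0]
    - [0.95, 0, 0, -100, 0, 0, 0]
    - [0.95, 0, 0, -150, 0, 0, 0]
    - [0.95, 0, 0, -150, 0, 0, 0]
    - [0.95, 0, 0, -150, 0, 0, 0]

```text
clock: 6.6
ee_pos: [0.4569, 0.1373, 0.1727]
eef_rot: [3.14, -0.001, 1.582]
force: [-1.1, -0.6, -1.4]
grip_width: 0.0812
gripper_force: 0.0
```

```bash
python3 - <<'E'
from h import *
go(.518,-.079,.18,.19)
E
```

```text
shift [-216.9   58.7   -7.4] turn [ 0.002 -0.001 -0.179] t 6.6
```

servo_tool:
  series:
    - [0.85, -217, 59, -7, 0, 0, -0.18]
    - [0.85, -217, 59, -7, 0, 0, -0.18]
    - [0.85, -217, 59, -7, 0, 0, -0.18]
    - [0.85, -217, 59, -7, 0, 0, -0.18]
    - [0.85, -217, 59, -7, 0, 0, -0.18]
    - [0.85, -217, 59, -7, 0, 0, -0.18]
    - [0.85, -217, 59, -7, 0, 0, -0.18]
    - [0.85, -217, 59, -7, 0, 0, -0.18]
    - [0.85, -217, 59, -7, 0, 0, -0.18]

```text
clock: 7.5
ee_pos: [0.5179, -0.0782, 0.1781]
eef_rot: [-3.141, -0.0, 1.763]
force: [-0.2, 0.3, 0.3]
grip_width: 0.0727
gripper_force: 0.0
```

```bash
python3 - <<'E'
from h import *
c=capture('scene');P=cloud(c);Q=P[(c['depth']>0)&(np.hypot(P[...,0]-.456,P[...,1]-.136)<.045)&(P[...,2]>.03)&(P[...,2]<.05)]
print(len(Q),np.median(Q[:,2]),cv2.minAreaRect(Q[:,:2].astype(np.float32)))
go(.518,-.079,.022,.19)
E
```

```text
215 0.03842896284147857 ((0.4566684365272522, 0.13864195346832275), (0.05689556896686554, 0.0557502880692482), 17.06711196899414)
shift [-6.000e-01 -1.000e-01  1.562e+02] turn [-0.    -0.     0.002] t 7.5
```

servo_tool:
  series:
    - [0.85, 0, 0, 50, 0, 0, 0]
    - [0.85, 0, 0, 100, 0, 0, 0]
    - [0.85, 0, 0, 135, 0, 0, 0]
    - [0.85, 0, 0, 150, 0, 0, 0]
    - [0.85, 0, 0, 156, 0, 0, 0]
    - [0.85, 0, 0, 156, 0, 0, 0]
    - [0, 0, 0, 156, 0, 0, 0]
    - [0, 0, 0, 156, 0, 0, 0]
    - [0, 0, 0, 156, 0, 0, 0]
    - [0, 0, 0, 156, 0, 0, 0]
    - [0, 0, 0, 156, 0, 0, 0]
    - [0, 0, 0, 156, 0, 0, 0]

```text
clock: 8.75
ee_pos: [0.5187, -0.0793, 0.0239]
eef_rot: [3.14, 0.001, 1.762]
force: [-2.8, 1.4, 16.4]
grip_width: 0.0475
gripper_force: 59.3
```

servo_tool:
  series:
    - [0, 0, 0, -10, 0, 0, 0]
    - [0, 0, 0, -40, 0, 0, 0]
    - [0, 0, 0, -80, 0, 0, 0]
    - [0, 0, 0, -120, 0, 0, 0]
    - [0, 0, 0, -120, 0, 0, 0]
    - [0, 0, 0, -120, 0, 0, 0]
    - [0, 0, 0, -120, 0, 0, 0]

```text
clock: 9.45
ee_pos: [0.5178, -0.0792, 0.1421]
eef_rot: [-3.141, -0.0, 1.762]
force: [-0.4, 0.6, -0.8]
grip_width: 0.0473
gripper_force: 61.8
```

```bash
python3 - <<'E'
from h import *
s=state();x,y,z=s['ee_pos'];c=capture('scene');save('lift2',cv2.resize(c['color'][100:300,220:420],None,fx=3,fy=3,interpolation=cv2.INTER_CUBIC))
P=cloud(c);h=cv2.cvtColor(c['color'],cv2.COLOR_RGB2HSV)
Q=P[(h[...,2]>150)&(h[...,1]<80)&(c['depth']>0)&(np.hypot(P[...,0]-x,P[...,1]-y)<.045)&(abs(P[...,2]-z)<.04)]
print(z,len(Q),np.percentile(Q,[2,50,98],axis=0).round(3).tolist())
go(.4555,.216,.15,.012)
E
```

```text
0.1420756965634261 131 [[0.495, -0.104, 0.138], [0.511, -0.097, 0.154], [0.536, -0.08, 0.158]]
shift [301.7  -5.1  -8.1] turn [-0.001 -0.     0.179] t 9.5
```

View pics/lift2.png

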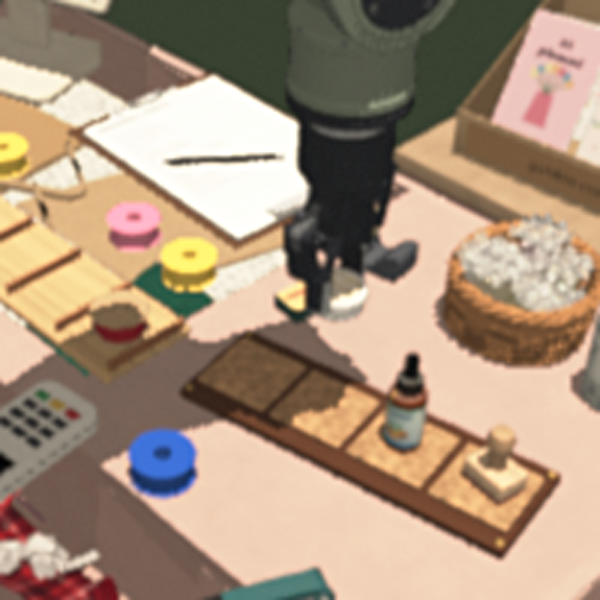

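The tin is held at (345,295) and the spool stands in the rightmost bay at (120,320).

servo_tool:
  series:
    - [0, 45, 0, -8, 0, 0, 0.05]
    - [0, 90, -1, -8, 0, 0, 0.1]
    - [0, 140, -2, -8, 0, 0, 0.15]
    - [0, 190, -3, -8, 0, 0, 0.18]
    - [0, 240, -4, -8, 0, 0, 0.18]
    - [0, 280, -5, -8, 0, 0, 0.18]
    - [0, 302, -5, -8, 0, 0, 0.18]
    - [0, 302, -5, -8, 0, 0, 0.18]
    - [0, 302, -5, -8, 0, 0, 0.18]
    - [0, 302, -5, -8, 0, 0, 0.18]
    - [0, 302, -5, -8, 0, 0, 0.18]

```text
clock: 10.6
ee_pos: [0.4562, 0.2152, 0.1502]
eef_rot: [-3.141, 0.0, 1.58]
force: [-0.0, 0.5, -0.1]
grip_width: 0.0475
gripper_force: 61.8
```

```bash
python3 -c "
from h import *
go(.4555,.216,.020,.012)"
```

```text
shift [  0.9  -0.7 130.2] turn [-0.     0.    -0.003] t 10.6
```

servo_tool:
  series:
    - [0, 1, -1, 50, 0, 0, 0]
    - [0, 1, -1, 90, 0, 0, 0]
    - [0, 1, -1, 115, 0, 0, 0]
    - [0, 1, -1, 126, 0, 0, 0]
    - [0, 1, -1, 130, 0, 0, 0]
    - [0, 1, -1, 130, 0, 0, 0]
    - [0, 1, -1, 132, 0, 0, 0]
    - [0, 1, -1, 132, 0, 0, 0]

```text
clock: 11.4
ee_pos: [0.4552, 0.2174, 0.019]
eef_rot: [3.141, -0.0, 1.582]
force: [-0.2, -0.2, -0.6]
grip_width: 0.0476
gripper_force: 61.8
```

servo_tool:
  series:
    - [0, 0, 0, 1.5, 0, 0, 0]
    - [0, 0, 0, 1.5, 0, 0, 0]
    - [0.85, 0, 0, 1, 0, 0, 0]
    - [0.85, 0, 0, 0, 0, 0, 0]
    - [0.85, 0, 0, 0, 0, 0, 0]
    - [0.85, 0, 0, 0, 0, 0, 0]
    - [0.85, 0, 0, -10, 0, 0, 0]
    - [0.85, 0, 0, -50, 0, 0, 0]
    - [0.85, 0, 0, -100, 0, 0, 0]
    - [0.85, 0, 0, -150, 0, 0, 0]
    - [0.85, 0, 0, -180, 0, 0, 0]
    - [0.85, 0, 0, -180, 0, 0, 0]

```text
clock: 12.6
ee_pos: [0.4559, 0.2177, 0.2025]
eef_rot: [3.136, -0.003, 1.582]
force: [0.2, 0.3, -1.0]
grip_width: 0.0727
gripper_force: 0.0
```

```bash
python3 - <<'E'
from h import *
go(.533,-.152,.2,.19)
E
```

```text
shift [-370.5   73.     1.9] turn [ 0.005 -0.002 -0.179] t 12.6
```

servo_tool:
  series:
    - [0.75, -370, 73, 0, 0, 0, -0.18]
    - [0.75, -370, 73, 0, 0, 0, -0.18]
    - [0.75, -370, 73, 0, 0, 0, -0.18]
    - [0.75, -370, 73, 0, 0, 0, -0.18]
    - [0.75, -370, 73, 0, 0, 0, -0.18]
    - [0.75, -370, 73, 0, 0, 0, -0.18]
    - [0.75, -370, 73, 0, 0, 0, -0.18]
    - [0.75, -370, 73, 0, 0, 0, -0.18]
    - [0.75, -370, 73, 0, 0, 0, -0.18]
    - [0.75, -370, 73, 0, 0, 0, -0.18]
    - [0.75, -370, 73, 0, 0, 0, -0.18]
    - [0.75, -370, 73, 0, 0, 0, -0.18]

```text
clock: 13.8
ee_pos: [0.532, -0.1508, 0.1984]
eef_rot: [-3.142, -0.0, 1.763]
force: [0.2, -1.0, 0.1]
grip_width: 0.0638
gripper_force: 0.0
```

servo_tool:
  series:
    - [0.75, 0, 0, 0, 0, 0, 0]
    - [0.75, 0, 0, 0, 0, 0, 0]

```text
clock: 14.0
ee_pos: [0.532, -0.1515, 0.1984]
eef_rot: [-3.142, 0.0, 1.762]
force: [-0.8, -0.3, 0.1]
grip_width: 0.0638
gripper_force: 0.0
```

```bash
python3 - <<'E'
from h import *
c=capture('scene');P=cloud(c);Q=P[(c['depth']>0)&(np.hypot(P[...,0]-.456,P[...,1]-.217)<.045)&(P[...,2]>.027)&(P[...,2]<.05)]
print(len(Q),np.median(Q[:,2]),cv2.minAreaRect(Q[:,:2].astype(np.float32)))
go(.533,-.152,.052,.19)
E
```

```text
160 0.03321820169885457 ((0.45372653007507324, 0.2227141112089157), (0.04853363707661629, 0.06413989514112473), 1.3341751098632812)
shift [ -0.6   0.9 146.4] turn [-0.     0.     0.001] t 14.1
```

servo_tool:
  series:
    - [0.75, -0.5, 1, 50, 0, 0, 0]
    - [0.75, -0.5, 1, 90, 0, 0, 0]
    - [0.75, -0.5, 1, 120, 0, 0, 0]
    - [0.75, -0.5, 1, 138, 0, 0, 0]
    - [0.75, -0.5, 1, 146, 0, 0, 0]
    - [0.75, -0.5, 1, 146, 0, 0, 0]
    - [0, -0.5, 1, 146, 0, 0, 0]
    - [0, -0.5, 1, 146, 0, 0, 0]
    - [0, -0.5, 1, 146, 0, 0, 0]
    - [0, -0.5, 1, 146, 0, 0, 0]
    - [0, -0.5, 1, 146, 0, 0, 0]
    - [0, -0.5, 1, 146, 0, 0, 0]

```text
clock: 15.25
ee_pos: [0.5337, -0.1524, 0.0535]
eef_rot: [3.14, 0.001, 1.762]
force: [0.1, 0.4, 9.0]
grip_width: 0.0303
gripper_force: 58.5
```

servo_tool:
  series:
    - [0, 0, 0, -10, 0, 0, 0]
    - [0, 0, 0, -40, 0, 0, 0]
    - [0, 0, 0, -80, 0, 0, 0]
    - [0, 0, 0, -120, 0, 0, 0]
    - [0, 0, 0, -120, 0, 0, 0]
    - [0, 0, 0, -120, 0, 0, 0]
    - [0, 0, 0, -120, 0, 0, 0]

```text
clock: 15.95
ee_pos: [0.5326, -0.1521, 0.1719]
eef_rot: [-3.141, -0.0, 1.762]
force: [-0.3, 0.3, -0.9]
grip_width: 0.0303
gripper_force: 59.5
```

```bash
python3 - <<'E'
from h import *
s=state();x,y,z=s['ee_pos'];c=capture('scene');save('lift3',cv2.resize(c['color'][120:300,230:430],None,fx=3,fy=3,interpolation=cv2.INTER_CUBIC))
P=cloud(c)
Q=P[(c['depth']>0)&(np.hypot(P[...,0]-x,P[...,1]-y)<.025)&(P[...,2]<z+.02)&(P[...,2]>.05)]
print(z,len(Q),np.percentile(Q,[1,50,98],axis=0).round(3).tolist())
go(.4545,.296,.18,.012)
E
```

```text
0.17193865467202274 221 [[0.51, -0.169, 0.138], [0.522, -0.163, 0.163], [0.542, -0.142, 0.191]]
shift [454.8   8.4  -8.1] turn [-0.001 -0.     0.179] t 16.0
```

View pics/lift3.png

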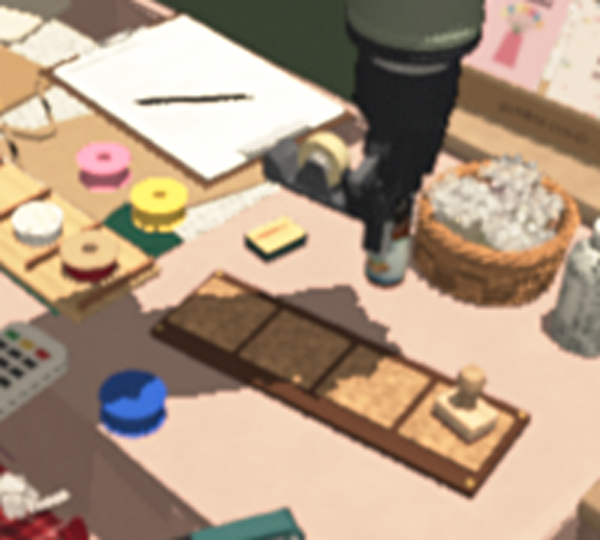

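The bottle hangs upright at (385,245). The spool (90,255) and tin (38,222) are in their bays.

servo_tool:
  series:
    - [0, 45, 0, -8, 0, 0, 0.03]
    - [0, 90, 1, -8, 0, 0, 0.06]
    - [0, 140, 2, -8, 0, 0, 0.09]
    - [0, 190, 3, -8, 0, 0, 0.12]
    - [0, 240, 4, -8, 0, 0, 0.15]
    - [0, 290, 5, -8, 0, 0, 0.18]
    - [0, 340, 6, -8, 0, 0, 0.18]
    - [0, 385, 7, -8, 0, 0, 0.18]
    - [0, 425, 8, -8, 0, 0, 0.18]
    - [0, 445, 8, -8, 0, 0, 0.18]
    - [0, 455, 8, -8, 0, 0, 0.18]
    - [0, 455, 8, -8, 0, 0, 0.18]

```text
clock: 17.2
ee_pos: [0.4542, 0.2963, 0.1797]
eef_rot: [-3.141, 0.001, 1.583]
force: [0.0, -0.3, -0.7]
grip_width: 0.0305
gripper_force: 59.5
```

servo_tool:
  series:
    - [0, 0, 0, 0, 0, 0, 0]
    - [0, 0, 0, 0, 0, 0, 0]

```text
clock: 17.4
ee_pos: [0.455, 0.2946, 0.1803]
eef_rot: [3.142, 0.001, 1.58]
force: [0.3, -0.1, -0.5]
grip_width: 0.0303
gripper_force: 59.5
```

```bash
python3 -c "
from h import *
go(.4545,.296,.0505,.012)"
```

```text
shift [  1.5  -0.5 129.8] turn [ 0.     0.001 -0.003] t 17.4
```

servo_tool:
  series:
    - [0, 0.5, 0, 40, 0, 0, 0]
    - [0, 0.5, 0, 80, 0, 0, 0]
    - [0, 0.5, 0, 110, 0, 0, 0]
    - [0, 0.5, 0, 124, 0, 0, 0]
    - [0, 0.5, 0, 130, 0, 0, 0]
    - [0, 0.5, 0, 130, 0, 0, 0]
    - [0, 0.5, 0, 132, 0, 0, 0]
    - [0, 0.5, 0, 132, 0, 0, 0]
    - [0, 0.5, 0, 132, 0, 0, 0]

```text
clock: 18.3
ee_pos: [0.4547, 0.2966, 0.0489]
eef_rot: [3.141, -0.0, 1.582]
force: [-0.7, -0.1, -0.6]
grip_width: 0.0308
gripper_force: 59.6
```

servo_tool:
  series:
    - [0, 0, 0, 1.5, 0, 0, 0]
    - [0, 0, 0, 1.5, 0, 0, 0]
    - [0, 0, 0, 1.5, 0, 0, 0]
    - [0.75, 0, 0, 1.5, 0, 0, 0]
    - [0.75, 0, 0, 1.5, 0, 0, 0]
    - [0.75, 0, 0, 1.5, 0, 0, 0]
    - [0.75, 0, 0, 1.5, 0, 0, 0]
    - [0.75, 0, 0, -15, 0, 0, 0]
    - [0.75, 0, 0, -50, 0, 0, 0]
    - [0.75, 0, 0, -100, 0, 0, 0]
    - [0.75, 0, 0, -150, 0, 0, 0]
    - [0.75, 0, 0, -150, 0, 0, 0]

```text
clock: 19.5
ee_pos: [0.4562, 0.2973, 0.2037]
eef_rot: [3.135, -0.004, 1.582]
force: [-0.7, 0.1, -1.7]
grip_width: 0.0637
gripper_force: 0.0
```

```bash
python3 - <<'E'
from h import *
go(.551,-.235,.2,-.1)
c=capture('top');P=cloud(c);ok=(c['depth']>0)&(np.hypot(P[...,0]-.551,P[...,1]-.235*-1)<.04)&(P[...,2]>.033)&(P[...,2]<.046)
Q=P[ok];print(len(Q),cv2.minAreaRect(Q[:,:2].astype(np.float32)))
save('stamp',cv2.resize(c['color'][160:205,370:415],None,fx=10,fy=10,interpolation=cv2.INTER_CUBIC))
E
```

```text
shift [-533.3   89.     2. ] turn [ 0.006 -0.005  0.111] t 19.5
101 ((0.5527894496917725, -0.23542769253253937), (0.046801161020994186, 0.03068486973643303), 80.57442474365234)
```

View pics/stamp.png

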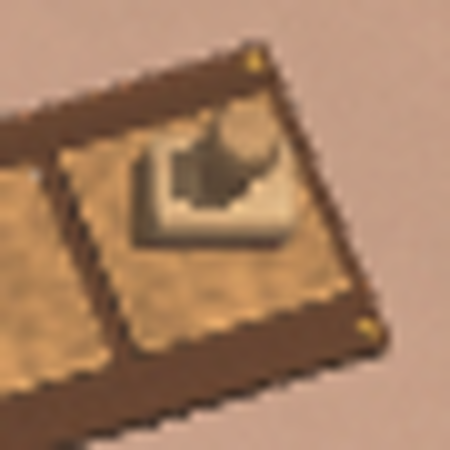

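The stamp block's edges run along the image axes (front edge at y≈240), so its heading is about -0.13, turned from the rack.

servo_tool:
  series:
    - [0.75, -533, 89, 0, 0, 0, 0.14]
    - [0.75, -533, 89, 0, 0, 0, 0.14]
    - [0.75, -533, 89, 0, 0, 0, 0.14]
    - [0.75, -533, 89, 0, 0, 0, 0.14]
    - [0.75, -533, 89, 0, 0, 0, 0.14]
    - [0.75, -533, 89, 0, 0, 0, 0.14]
    - [0.75, -533, 89, 0, 0, 0, 0.14]
    - [0.75, -533, 89, 0, 0, 0, 0.14]
    - [0.75, -533, 89, 0, 0, 0, 0.14]
    - [0.75, -533, 89, 0, 0, 0, 0.14]
    - [0.75, -533, 89, 0, 0, 0, 0.14]
    - [0.75, -533, 89, 0, 0, 0, 0.14]

```text
clock: 20.75
ee_pos: [0.5482, -0.2412, 0.197]
eef_rot: [-3.14, 0.002, 1.436]
force: [0.5, 1.0, 0.3]
grip_width: 0.0643
gripper_force: 0.0
```

servo_tool:
  series:
    - [0.75, 0, 0, 0, 0, 0, 0]
    - [0.75, 0, 0, 0, 0, 0, 0]
    - [0.75, 0, 0, 0, 0, 0, 0]

```text
clock: 21.05
ee_pos: [0.5495, -0.2343, 0.1982]
eef_rot: [-3.141, -0.0, 1.443]
force: [0.1, -0.1, 0.4]
grip_width: 0.064
gripper_force: 0.0
```

```bash
python3 -c "
from h import *
go(.551,-.235,.022,-.13)"
```

```text
shift [ -0.5   1.7 176.2] turn [-0.    -0.     0.002] t 21.1
```

servo_tool:
  series:
    - [0.75, -0.5, 1.5, 50, 0, 0, 0]
    - [0.75, -0.5, 1.5, 100, 0, 0, 0]
    - [0.75, -0.5, 1.5, 140, 0, 0, 0]
    - [0.75, -0.5, 1.5, 165, 0, 0, 0]
    - [0.75, -0.5, 1.5, 176, 0, 0, 0]
    - [0.75, -0.5, 1.5, 176, 0, 0, 0]
    - [0, -0.5, 1.5, 176, 0, 0, 0]
    - [0, -0.5, 1.5, 176, 0, 0, 0]
    - [0, -0.5, 1.5, 176, 0, 0, 0]
    - [0, -0.5, 1.5, 176, 0, 0, 0]
    - [0, -0.5, 1.5, 176, 0, 0, 0]
    - [0, -0.5, 1.5, 176, 0, 0, 0]

```text
clock: 22.25
ee_pos: [0.5515, -0.2364, 0.024]
eef_rot: [3.14, 0.0, 1.442]
force: [-1.1, 1.0, 11.7]
grip_width: 0.031
gripper_force: 60.2
```

servo_tool:
  series:
    - [0, 0, 0, -10, 0, 0, 0]
    - [0, 0, 0, -40, 0, 0, 0]
    - [0, 0, 0, -80, 0, 0, 0]
    - [0, 0, 0, -130, 0, 0, 0]
    - [0, 0, 0, -160, 0, 0, 0]
    - [0, 0, 0, -160, 0, 0, 0]
    - [0, 0, 0, -160, 0, 0, 0]

```text
clock: 22.95
ee_pos: [0.5509, -0.2361, 0.1834]
eef_rot: [3.14, 0.0, 1.442]
force: [-0.3, -1.2, -1.1]
grip_width: 0.0304
gripper_force: 59.7
```

```bash
python3 - <<'E'
from h import *
s=state();x,y,z=s['ee_pos'];c=capture('scene');save('lift4',cv2.resize(c['color'][120:300,230:430],None,fx=3,fy=3,interpolation=cv2.INTER_CUBIC))
P=cloud(c)
Q=P[(c['depth']>0)&(np.hypot(P[...,0]-x,P[...,1]-y)<.035)&(P[...,2]<z+.02)&(P[...,2]>.05)]
print(z,len(Q),np.percentile(Q,[1,50,98],axis=0).round(3).tolist())
go(.4535,.376,.2,.012)
E
```

```text
0.18341601027690568 232 [[0.522, -0.26, 0.178], [0.541, -0.248, 0.197], [0.567, -0.225, 0.203]]
shift [ 594.4 -175.   -17.5] turn [-0.    -0.    -0.141] t 23.0
```

View pics/lift4.png

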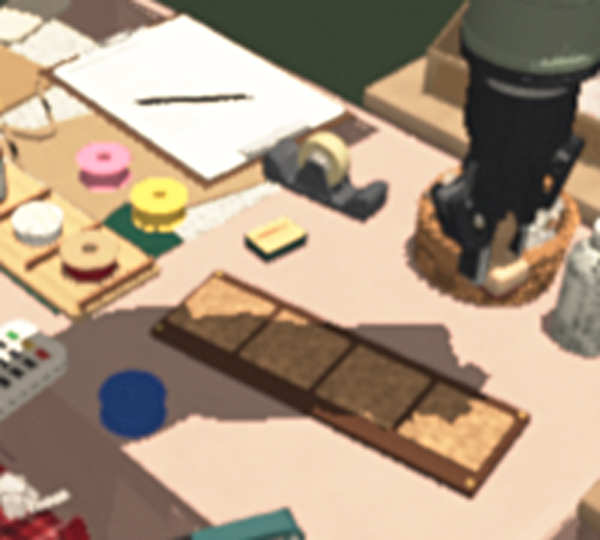

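The stamp is held at (505,275) and all four coasters are now empty.

servo_tool:
  series:
    - [0, 40, -12, -17, 0, 0, -0.02]
    - [0, 85, -25, -17, 0, 0, -0.04]
    - [0, 130, -38, -17, 0, 0, -0.06]
    - [0, 175, -52, -17, 0, 0, -0.08]
    - [0, 220, -65, -17, 0, 0, -0.1]
    - [0, 265, -78, -17, 0, 0, -0.12]
    - [0, 310, -92, -17, 0, 0, -0.14]
    - [0, 355, -105, -17, 0, 0, -0.14]
    - [0, 400, -118, -17, 0, 0, -0.14]
    - [0, 445, -131, -17, 0, 0, -0.14]
    - [0, 490, -144, -17, 0, 0, -0.14]
    - [0, 530, -156, -17, 0, 0, -0.14]

```text
clock: 24.2
ee_pos: [0.4631, 0.3117, 0.1985]
eef_rot: [-3.14, 0.001, 1.583]
force: [0.9, -1.1, 0.0]
grip_width: 0.0302
gripper_force: 59.7
```

servo_tool:
  series:
    - [0, 20, 0, 0, 0, 0, 0]
    - [0, 40, 0, 0, 0, 0, 0]
    - [0, 40, 0, 0, 0, 0, 0]
    - [0, 40, 0, 0, 0, 0, 0]
    - [0, 40, 0, 0, 0, 0, 0]

```text
clock: 24.7
ee_pos: [0.4639, 0.3485, 0.199]
eef_rot: [-3.141, 0.001, 1.581]
force: [-0.4, -0.7, -0.6]
grip_width: 0.0304
gripper_force: 59.7
```

```bash
python3 -c "
from h import *
go(.4535,.376,.0205,.012)"
```

```text
shift [ 27.7 -10.1 178.4] turn [-0.001  0.001 -0.002] t 24.7
```

servo_tool:
  series:
    - [0, 28, -10, 0, 0, 0, 0]
    - [0, 28, -10, 0, 0, 0, 0]
    - [0, 28, -10, 45, 0, 0, 0]
    - [0, 28, -10, 90, 0, 0, 0]
    - [0, 28, -10, 135, 0, 0, 0]
    - [0, 28, -10, 165, 0, 0, 0]
    - [0, 28, -10, 178, 0, 0, 0]
    - [0, 28, -10, 178, 0, 0, 0]
    - [0, 28, -10, 180, 0, 0, 0]
    - [0, 28, -10, 180, 0, 0, 0]

```text
clock: 25.7
ee_pos: [0.4539, 0.3774, 0.02]
eef_rot: [3.141, -0.001, 1.582]
force: [-0.8, -0.5, -0.5]
grip_width: 0.0307
gripper_force: 61.3
```

servo_tool:
  series:
    - [0, 0, 0, 1.5, 0, 0, 0]
    - [0, 0, 0, 1.5, 0, 0, 0]
    - [0, 0, 0, 1.5, 0, 0, 0]
    - [0.75, 0, 0, 1, 0, 0, 0]
    - [0.75, 0, 0, 0, 0, 0, 0]
    - [0.75, 0, 0, 0, 0, 0, 0]
    - [0.75, 0, 0, 0, 0, 0, 0]
    - [0.75, 0, 0, -15, 0, 0, 0]
    - [0.75, 0, 0, -50, 0, 0, 0]
    - [0.75, 0, 0, -100, 0, 0, 0]
    - [0.75, 0, 0, -150, 0, 0, 0]
    - [0.75, 0, 0, -150, 0, 0, 0]

```text
clock: 26.9
ee_pos: [0.4554, 0.3784, 0.1762]
eef_rot: [3.134, -0.005, 1.582]
force: [1.0, -0.2, -1.3]
grip_width: 0.064
gripper_force: 0.0
```

servo_tool:
  series:
    - [0.75, -45, 0, -20, 0, 0, 0]
    - [0.75, -90, 0, -30, 0, 0, 0]
    - [0.75, -135, 0, -30, 0, 0, 0]
    - [0.75, -180, 0, -30, 0, 0, 0]
    - [0.75, -225, 0, -30, 0, 0, 0]
    - [0.75, -270, 0, -30, 0, 0, 0]
    - [0.75, -315, 0, -30, 0, 0, 0]
    - [0.75, -360, 0, -30, 0, 0, 0]
    - [0.75, -405, 0, -30, 0, 0, 0]
    - [0.75, -450, 0, -30, 0, 0, 0]
    - [0.75, -480, 0, -30, 0, 0, 0]
    - [0.75, -480, 0, -30, 0, 0, 0]

```text
clock: 28.1
ee_pos: [0.4583, -0.1068, 0.2003]
eef_rot: [3.141, 0.002, 1.576]
force: [0.4, -0.4, 0.2]
grip_width: 0.064
gripper_force: 0.0
```

```bash
python3 - <<'E'
from h import *
s=capture('scene');c=capture('top')
a=cv2.resize(s['color'][130:260,160:320],(780,634))[:590];save('final_s',a)
save('final_t',cv2.resize(c['color'][185:260,175:305],None,fx=6,fy=6,interpolation=cv2.INTER_CUBIC))
G=dict(spool=(.457,.136,.033,.045,.038),tin=(.456,.217,.028,.04,.033),bulb=(.4545,.2965,.095,.13,.114),bottle=(.4545,.2965,.03,.13,0),knob=(.4535,.377,.06,.09,.074),block=(.4535,.377,.03,.04,.034))
for n,c in(('s',s),('t',c)):
    P=cloud(c);ok=c['depth']>0
    for k,(x,y,lo,hi,z) in G.items():
        Q=P[ok&(np.hypot(P[...,0]-x,P[...,1]-y)<.035)&(P[...,2]>lo)&(P[...,2]<hi)]
        if len(Q)>4:
            r=cv2.minAreaRect(Q[:,:2].astype(np.float32));print(n,k,len(Q),np.round(r[0]+r[1],3),'z',np.percentile(Q[:,2],[50,98]).round(3),'want top',z)
E
```

```text
s spool 203 [0.457 0.137 0.057 0.057] z [0.039 0.042] want top 0.038
s tin 154 [0.454 0.217 0.052 0.048] z [0.033 0.037] want top 0.033
s bulb 27 [0.454 0.295 0.014 0.012] z [0.106 0.114] want top 0.114
s bottle 228 [0.453 0.29  0.028 0.033] z [0.067 0.111] want top 0
s knob 41 [0.452 0.374 0.016 0.022] z [0.07  0.076] want top 0.074
s block 75 [0.452 0.374 0.032 0.042] z [0.035 0.038] want top 0.034
t spool 241 [0.459 0.138 0.055 0.057] z [0.039 0.045] want top 0.038
t tin 190 [0.457 0.217 0.046 0.051] z [0.033 0.039] want top 0.033
t bulb 23 [0.456 0.297 0.014 0.014] z [0.11  0.118] want top 0.114
t bottle 144 [0.453 0.296 0.027 0.032] z [0.073 0.115] want top 0
t knob 51 [0.454 0.376 0.022 0.02 ] z [0.071 0.08 ] want top 0.074
t block 100 [0.454 0.376 0.044 0.032] z [0.035 0.039] want top 0.034
```

View pics/final_s.png

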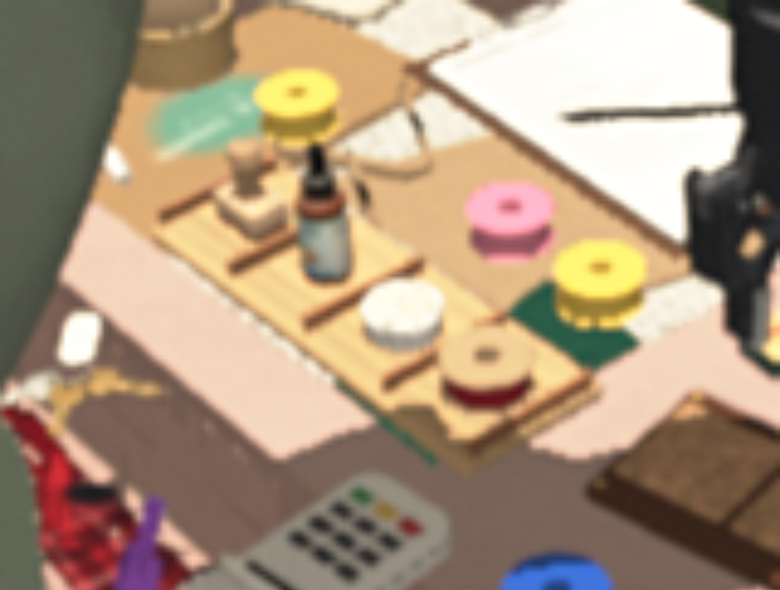

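View pics/final_t.png

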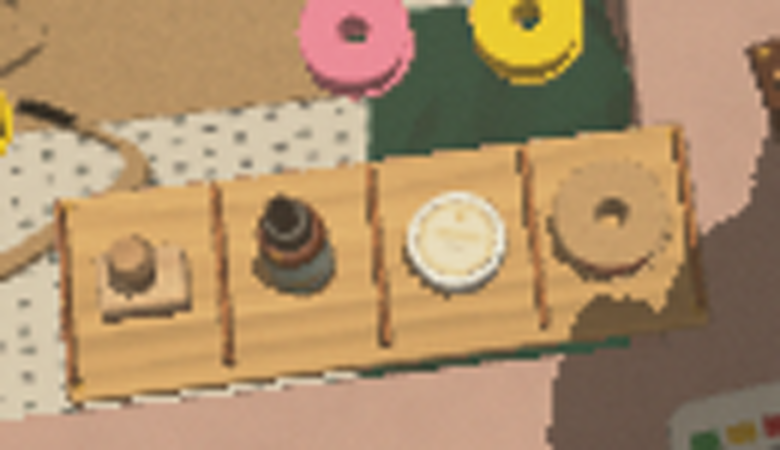

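From left to right the bays hold the stamp (145,275), bottle (290,245), tin (457,240) and spool (610,220). All are upright, and each measures within about 3 mm of its bay centre.

```bash
python3 -c "
from h import *
print(sign_off())"
```

```text
the job is handed in; nothing more can be done
None
```

The spool, tin, bottle and stamp now stand upright and released in the display bays in reverse order, each measured within about 3 mm of its bay centre, and the job is handed in; no verdict was returned.

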